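Clamp a chromatography column in its bench holder

ROBOT

A 6-joint arm with a two-finger parallel gripper is mounted at the origin on a cart in front of the work surface, level with it; the furniture and walls round the work are solid. World frame = base frame: x ahead of the robot, y to its left, z up, the work surface at z = 0. Lengths are in m, angles in rad, forces in N, time in s.
With the tool pointing down it reaches from about 0.375 to 0.75 m from the base axis. Payload 9 kg.
Tool frame: the origin (TCP) lies on the front face of the gripper's body, between the roots of the fingers; the fingertips stand 73 mm ahead of it and the grasp point (between the pads) lies 54 mm ahead of it (grasp_offset is the distance from the TCP to the grasp point, in m); z points along the fingers, y is the line along which they close (so a half turn about z gives the same grasp; the last joint's range is limited). The gripper opens to 85 mm and grips with 20 to 120 N. Pads are 22 mm wide; open, the fingers measure 114 mm over their backs; the gripper's body (76 mm by 85 mm) begins 54 mm behind the grasp point. The pads swing forward as they close: fully open they stand 13 mm farther back than shut.
Start: joints at [-1.549, 0.104, 0.097, 1.564, 0, 1.353], TCP at [0.143, -0.583, 0.304] pointing down, gripper open.
Joint ranges: [-2.99, 2.99], [-0.84, 1.86], [-1.1, 1.16], [-1.84, 2.11], [-1.51, 1.56], [-3.14, 3.14]. Speed limits (rad/s): [2.22, 2.22, 2.57, 3.14, 3.14, 3.14].

INTERFACE

Orientations are given as a rotation vector (axis times angle).
In Python, from cell import * gives the robot as it stands.
- The arm moves only by the shell command python3 -m jog 'ROWS' [OPENING]. ROWS is JSON, a list of rows, each an object with "translation": the shift along the tool's x, y, z in mm, a list of three; "spin": the turn about the tool's z in degrees. A call has 1 to 5 rows; each row is the pose to reach, as a shift and turn from the pose commanded when the call began, along the tool's axes at that moment; what a row does not reach only later rows make up. A row lasts 1/10 s, in which the tool goes at most 50 mm and 8.59 degrees, less where a joint would pass 70% of its speed; a pose out of reach is approached as far as the arm can. A call with a gripper value outside its range is refused whole. OPENING is the finger opening in mm, from 0 to 85.4, set as the call begins (- or left out, the last holds). The fingers move at their own pace and stop on an object; the grip force is fixed at half the most. Time passes only in rows, so rows that repeat a pose let the fingers close. It gives the time, the measured TCP pose, the force, the opening and the grip force at its end, in the units of the state.
- get_state(): the state, without advancing time (a new reading comes with each control period).
- read_camera(name): name is "scene" or "top" or "wrist"; returns the picture (384x512x3 uint8, blue, green, red); there is no depth.
- camera_model(name): a dict with "fx", "fy", "cx", "cy" (pixels), "distortion" ([k1, k2, p1, p2, k3] as OpenCV has them; the pictures are not rectified), "world_to_cam" (4x4, takes a point from world to camera coordinates). Camera axes: x right, y up, looking along -z (the intrinsics and any distortion apply to the point x, -y, -z); pixel columns grow to the right and rows downward; lengths in m; the calibration is good to about 2 mm. A picture is of the moment at which its call begins: read the wrist's pose just before it. camera_model takes no time and is no camera call; for the wrist camera it gives the pose at the moment of the call.
- job_done(): hands the job in; it is judged then, once.
The state is a dict: "time": time; "joint_pos": joint angles; "joint_velocities": joint speeds; "joint_torque": joint torques, N m; "tcp_pos": TCP position; "tool_rot": TCP orientation; "ft_force": force on the tool from outside, world axes, zero at the start; "wrist_torque": the same for the moment, N m; "finger_gap": finger opening in m; "grip_force": force on a finger pad.
Only numpy, scipy, OpenCV 4.12 (cv2) and the standard library are available. Lean on these libraries where they do the work, as an engineer would, in place of code of your own. Each camera call takes 0.05 s, during which the arm holds its last target. There are 200 camera calls.

TASK

The chromatography column lies loose in the bench holder and must be clamped before its end nuts are tightened. With the fingertips only, push it along its saddles until its end nut butts against the end stop, then swing the clamp strap across the column until it meets its stop pin, and only then push the cam lever all the way down so that the pad clamps the column. Do not lift the column out of its saddles, and leave the spanner, vial pack, cap and beaker where they stand.

Things in the scene. Friction and masses are not known exactly. Their poses are not given: they have to be found in the camera images.
- holder: bench holder, fixed: grey base plate 130 x 200 mm, top at z 14. Origin on the worktop; z up, y along the column towards the end stop, x from the swing post to the column. In its frame (mm): plate x -76..54, y -100..100; column axis x 25, z 40; two black V saddles, y -32..-20 and 20..32, x 3..47, top z 42; strap's stop pin, 8 thick, top z 75, at x -11, y -15
- end_stop (a point): on the column's axis, in the plane of the face of the U-shaped steel end stop (holder frame x 25, y 85, z 40 mm). The stop is 9 mm thick, 39 mm wide, top at z 55 mm, with an open slot 17 mm wide that takes the column's plug
- post (a point): foot of the swing post on its vertical axis, at plate height (holder frame x -45, y 0, z 14 mm). Post 36 mm wide at the foot; cam and stud on it rise to z 107 mm
- column: steel column, 0.3 kg, loose, slides along the saddles with 2 to 4 N. Tube 20 mm thick, 122 mm long between two hexagon end nuts (24 mm long, 32 mm across corners), each with a white plug 12 mm thick standing 9 mm out; 188 mm over all. Origin: its middle; y along it towards the stop. Home against the stop it is at x 25, y 0, z 40 mm in the holder's frame; starts 10 to 24 mm short of that
- column_end (a point): centre of the outer face of the column's white plug at the end away from the stop (94 mm from the column's middle), 40 mm above the worktop; pushing here towards the stop slides the column
- swing (a joint): turn of the strap about the post, rad: 0 = straight across the column, at the stop pin (end of travel; strap points along the holder's +x); grows anticlockwise seen from above; 1.57 = strap points along the holder's +y, beside the column. Range 0 to 1.9, starts 1.15 to 1.7. Stays where left; needs about 2 N at 55 mm from the post
- strap_side (a point): on the strap's centre line at mid thickness, 55 mm from the post axis. The strap is a steel bar 22 mm wide, 95 mm long from the post axis, underside at z 66, top at z 78 mm over the worktop (6 mm lower when clamped). 70 mm from the axis a spindle with a 17 mm hexagon nut stands up to z 94, the pad below it
- pad: rubber pad, 17 mm wide, sprung, under the strap 70 mm from the post axis. Origin: centre of its lower face, 54 mm above the worktop with the lever up (4 mm above the tube); clamped it presses on the tube with about 10 N
- lever (a joint): cam lever, rad: 0 = 75 degrees above level; 1.309 = fully down, level (end of travel). Starts 0 to 0.25. Turns with the strap; its pin lies on the post axis, 88 mm above the worktop, and it comes down on the side away from the strap's free end (with the strap across: along the holder's -x). Stays where left; needs 4 to 5 N at the grip; lowers the strap 6 mm
- lever_grip (a point): on the axis of the lever's round black grip (16 mm thick), 75 mm from the pin; the lever ends 94 mm from the pin
- spanner: small open-ended spanner, 131 x 26 x 6 mm, loose on the worktop beyond the holder; leave it alone. Origin: centre of underside
- vials: pack of vials, 70 x 84 x 34 mm, loose on the worktop; leave it alone. Origin: centre of underside
- cap: screw cap of a bottle, 45 mm wide, 30 mm high, loose on the worktop; leave it alone. Origin: centre of underside
- beaker_loose: glass beaker, 53 mm wide, 68 mm high, loose on the worktop; leave it alone. Origin: centre of underside

How it is judged:
By the outcome, as a careful person would: the job done as asked, in the order asked, and still so for the second after the job is handed in, with the robot touching nothing.
It also fails if it takes over 61 s, if anything falls off the work surface, if the arm or the gripper's body presses on something with over 40 N, if the wrist force passes 120 N, or if a joint passes its speed limit or range.

## Working session

There is one attempt and no reset: what is moved stays moved. The work goes in short steps, Python scripts to look and compute and a shell command to move; the robot and the scene stay as the last step left them, time stands still between calls to the robot, and variables do not carry over. Pictures are saved under pics/ and viewed, at most 10 in all, crops included, and the job is handed in when it is done.

```bash
mkdir -p pics; ls; python3 - <<'E'
from cell import *
import cv2,numpy as np
for n in("scene","top"):
    cv2.imwrite(f"pics/{n}0.png",read_camera(n)); m=camera_model(n); print(n,{k:np.round(v,4).tolist() for k,v in m.items()})
print(get_state())
E
```

```text
pics
scene {'fx': 388.4133, 'fy': 388.4133, 'cx': 256.1671, 'cy': 189.119, 'distortion': [-0.005, 0.0, 0.0, 0.0, 0.0], 'world_to_cam': [[0.8775, -0.4795, -0.0003, -0.5488], [0.344, 0.6292, 0.697, -0.2146], [-0.334, -0.6117, 0.7171, -0.7854], [0.0, 0.0, 0.0, 1.0]]}
top {'fx': 381.5377, 'fy': 381.5377, 'cx': 254.6707, 'cy': 193.3925, 'distortion': [0.0359, 0.0, 0.0, 0.0, 0.0], 'world_to_cam': [[0.0221, -0.9997, -0.0109, -0.0951], [0.9835, 0.0198, 0.1796, -0.6065], [-0.1793, -0.0146, 0.9837, -0.8828], [0.0, 0.0, 0.0, 1.0]]}
{'time': 0.1, 'joint_pos': array([-1.54870386e+00,  1.04614995e-01,  9.65524233e-02,  1.56389273e+00,
        2.63950756e-05,  1.35306086e+00]), 'joint_velocities': array([ 0.00114113, -0.00046564,  0.00050056, -0.00012412, -0.00101679,
       -0.00063896]), 'joint_torque': array([ 4.98245689e-03, -5.58211076e+01,  5.04716313e+01,  1.32676307e-02,
       -3.00181546e-04,  1.91782505e-06]), 'tcp_pos': array([ 0.14251124, -0.58261556,  0.3032174 ]), 'tool_rot': array([-3.11789006e+00, -3.75680958e-01, -2.18984274e-04]), 'ft_force': array([-0.01242394,  0.06631078,  0.3547984 ]), 'wrist_torque': array([ 0.00575191, -0.0074958 ,  0.03034854]), 'grip_force': 0.0, 'finger_gap': 0.08544124618581404}
```

View pics/scene0.png

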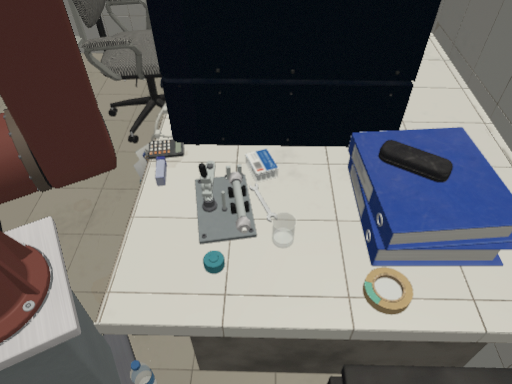

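View pics/top0.png

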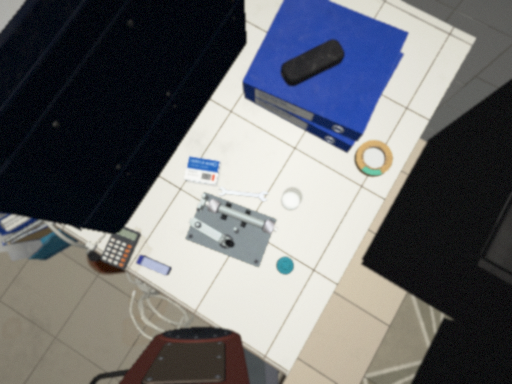

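The scene view shows the holder at about (224,205), and the top view shows it at about (230,230). I'll enlarge both.

```bash
python3 - <<'E'
import cv2,numpy as np
a=cv2.imread("pics/scene0.png")[140:280,140:310]; b=cv2.imread("pics/top0.png")[145:285,170:310]
a=cv2.resize(a,None,fx=4,fy=4,interpolation=2)[:, :680]; b=cv2.resize(b,None,fx=5,fy=5,interpolation=2)
cv2.imwrite("pics/a.png",a); cv2.imwrite("pics/b.png",b[:600] if 0 else cv2.resize(b,(560,560)))
E
```

```text
(no output)
```

View pics/a.png

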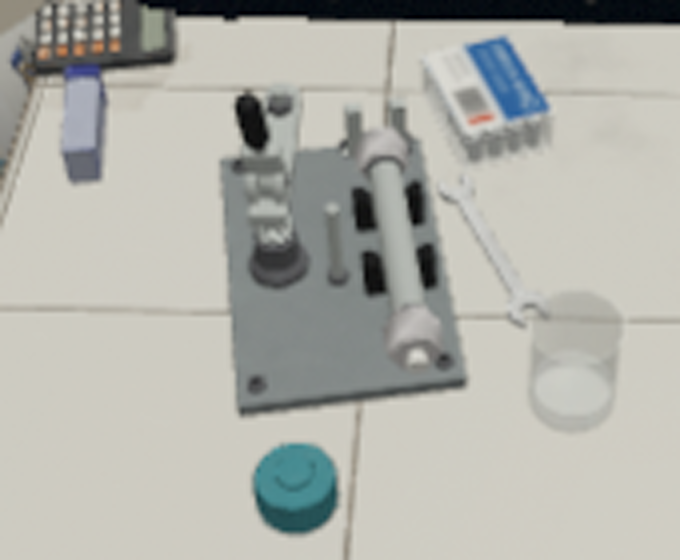

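View pics/b.png

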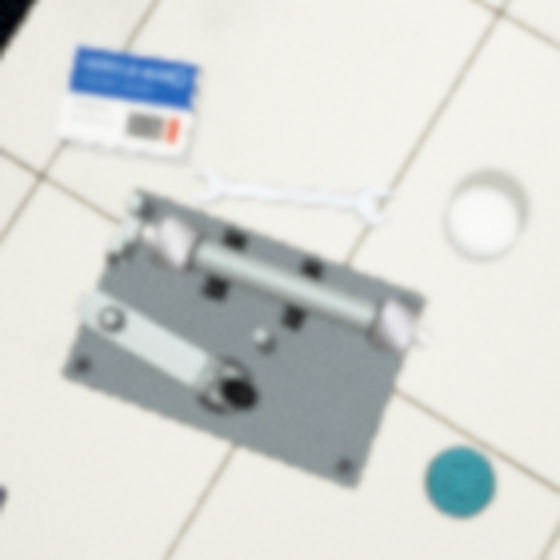

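The holder is clear. The stop is at the far-left end in the top view (crop b). The strap points roughly along holder +y, with its nut at crop (112,320), and the lever is up. Next I'll measure with rays.

```bash
cat > h.py <<'E'
from cell import *
import cv2,numpy as np
def ray(n,uv,z):
    m=camera_model(n);K=np.array([[m['fx'],0,m['cx']],[0,m['fy'],m['cy']],[0,0,1]])
    p=cv2.undistortPoints(np.array(uv,float).reshape(-1,1,2),K,np.array(m['distortion']))[:,0]
    W=np.array(m['world_to_cam']);R=W[:3,:3];c=-R.T@W[:3,3]
    d=np.c_[p[:,0],-p[:,1],-np.ones(len(p))]@R
    return c+d*((z-c[2])/d[:,2])[:,None]
E
python3 - <<'E'
from h import *
im=cv2.imread("pics/top0.png").astype(int)
hsv=cv2.cvtColor(im.astype(np.uint8),cv2.COLOR_BGR2HSV)
m=((hsv[...,2]<185)).astype(np.uint8); m[:185]=0;m[275:]=0;m[:,:180]=0;m[:,285:]=0
m[(hsv[...,0]>80)&(hsv[...,0]<100)&(hsv[...,1]>110)]=0
m=cv2.morphologyEx(cv2.morphologyEx(m,3,np.ones((5,5))),2,np.ones((5,5)))
c=max(cv2.findContours(m,0,1)[0],key=cv2.contourArea)[:,0]
P=ray("top",c,.014)[:,:2]
r=cv2.minAreaRect((P*1000).astype(np.float32)); print("rect",r)
print(np.round(cv2.boxPoints(r)))
cr=lambda q:[(u/4+170,v/4+145) for u,v in q]
def sc(q):return [(u/4+140,v/4+140) for u,v in q]
print("corners",np.round(ray("top",cr([(140,190),(425,298),(352,487),(65,375)]),.014)*1000))
print("scene corners",np.round(ray("scene",sc([(222,160),(465,380),(240,402)]),.014)*1000))
print("plug top",np.round(ray("top",cr([(418,338)]),.04)*1000),"scene",np.round(ray("scene",sc([(417,354)]),.04)*1000))
print("strapnut",np.round(ray("top",cr([(112,318)]),.094)*1000),"scene",np.round(ray("scene",sc([(280,102)]),.094)*1000))
print("strap end L/R",np.round(ray("top",cr([(82,312),(97,290)]),.078)*1000))
print("pin top",np.round(ray("top",cr([(263,334)]),.075)*1000),"scene",np.round(ray("scene",sc([(333,208)]),.075)*1000))
E
```

```text
rect ((523.572265625, -22.826339721679688), (199.56320190429688, 130.0440673828125), 70.71468353271484)
[[ 429.  -96.]
 [ 552. -138.]
 [ 618.   50.]
 [ 495.   93.]]
corners [[ 616.   46.   14.]
 [ 550. -138.   14.]
 [ 432.  -94.   14.]
 [ 497.   88.   14.]]
scene corners [[ 498.   91.   14.]
 [ 550. -139.   14.]
 [ 433.  -92.   14.]]
plug top [[ 522. -133.   40.]] scene [[ 526. -128.   40.]]
strapnut [[525.  47.  94.]] scene [[523.  40.  94.]]
strap end L/R [[530.  67.  78.]
 [543.  59.  78.]]
pin top [[519. -40.  75.]] scene [[520. -37.  75.]]
```

```bash
python3 -m jog '[{"translation":[38,-26,0],"spin":0},{"translation":[76,-52,0],"spin":0},{"translation":[114,-78,0],"spin":0},{"translation":[152,-105,0],"spin":0},{"translation":[190,-131,0],"spin":0}]' 0
python3 -m jog '[{"translation":[38,-26,0],"spin":0},{"translation":[76,-52,0],"spin":0},{"translation":[114,-78,0],"spin":0},{"translation":[152,-105,0],"spin":0},{"translation":[190,-131,0],"spin":0}]'
python3 -m jog '[{"translation":[38,-26,0],"spin":-8},{"translation":[77,-54,0],"spin":-16},{"translation":[77,-54,0],"spin":-24},{"translation":[77,-54,0],"spin":-32},{"translation":[77,-54,0],"spin":-40}]'
python3 -m jog '[{"translation":[0,0,0],"spin":-8},{"translation":[0,0,0],"spin":-17},{"translation":[0,0,0],"spin":-17}]'
```

```text
time: 0.6
tcp_pos: [0.2968, -0.4088, 0.3036]
tool_rot: [-3.119, -0.375, 0.0]
ft_force: [0.5, 0.0, -0.3]
finger_gap: 0.0127
grip_force: 0.0
time: 1.1
tcp_pos: [0.4503, -0.2363, 0.3037]
tool_rot: [3.119, 0.376, -0.0]
ft_force: [-0.3, -0.6, 0.9]
finger_gap: 0.0002
grip_force: 0.0
time: 1.6
tcp_pos: [0.5115, -0.1667, 0.3034]
tool_rot: [-2.797, -1.429, 0.001]
ft_force: [-1.3, -0.2, -0.2]
finger_gap: -0.0
grip_force: 0.0
time: 1.9
tcp_pos: [0.5113, -0.1672, 0.3035]
tool_rot: [-2.559, -1.821, 0.0]
ft_force: [-0.7, 0.5, 0.4]
finger_gap: -0.0002
grip_force: 0.0
```

```bash
python3 - <<'E'
from h import *
cv2.imwrite("pics/w1.png",read_camera("wrist")); m=camera_model("wrist")
W=np.array(m['world_to_cam']);K=np.array([[m['fx'],0,m['cx']],[0,m['fy'],m['cy']],[0,0,1]])
ex=np.array([.944,-.3305,0]);ey=np.array([.3305,.944,0]);o=np.array([.5342,-.0271,0])
for n,p in dict(c1=(54,-100,14),c2=(-76,-100,14),c3=(54,100,14),post=(-45,0,14),pin=(-11,-15,75),plug12=(25,-106,40),axis=(25,0,40),stop=(25,85,55)).items():
    w=o+(ex*p[0]+ey*p[1])/1000+[0,0,p[2]/1000]; c=W[:3,:3]@w+W[:3,3]
    print(n,cv2.projectPoints(np.array([[c[0],-c[1],-c[2]]]),np.zeros(3),np.zeros(3),K,np.array(m['distortion']))[0].ravel().round())
E
```

```text
c1 [278. 123.]
c2 [161. 124.]
c3 [282. -84.]
post [184.  26.]
pin [210.  29.]
plug12 [252. 131.]
axis [252.  19.]
stop [252. -90.]
```

View pics/w1.png

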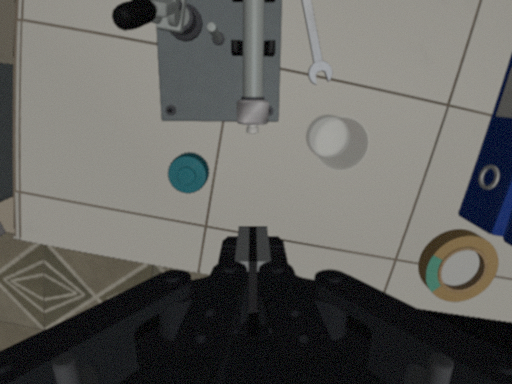

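The wrist view agrees with the fit: the plate corners are at (278,122) and (161,121), and the plug face is at (252,132), so the column is about 13 mm short. I'll descend behind the plug and push.

```bash
python3 -m jog '[{"translation":[0,0,45],"spin":0},{"translation":[0,0,90],"spin":0},{"translation":[0,0,135],"spin":0},{"translation":[0,0,180],"spin":0},{"translation":[0,0,200],"spin":0}]'
python3 -m jog '[{"translation":[3,0,0],"spin":0},{"translation":[6,0,0],"spin":0},{"translation":[9,0,0],"spin":0},{"translation":[12,0,0],"spin":0},{"translation":[15,0,0],"spin":0}]'
python3 -m jog '[{"translation":[2,0,0],"spin":0},{"translation":[4,0,0],"spin":0},{"translation":[6,0,0],"spin":0},{"translation":[8,0,0],"spin":0},{"translation":[8,0,0],"spin":0}]'
python3 -m jog '[{"translation":[1,0,0],"spin":0},{"translation":[2,0,0],"spin":0},{"translation":[3,0,0],"spin":0},{"translation":[4,0,0],"spin":0},{"translation":[4,0,0],"spin":0}]'
```

```text
time: 2.45
tcp_pos: [0.5092, -0.166, 0.0992]
tool_rot: [-2.562, -1.809, 0.003]
ft_force: [-0.4, 0.7, -0.7]
finger_gap: 0.0
grip_force: 0.0
time: 2.95
tcp_pos: [0.5171, -0.1533, 0.1052]
tool_rot: [2.56, 1.817, 0.001]
ft_force: [-0.4, 0.2, -0.4]
finger_gap: -0.0001
grip_force: 0.0
time: 3.45
tcp_pos: [0.519, -0.1456, 0.1039]
tool_rot: [2.562, 1.818, -0.0]
ft_force: [0.3, -1.0, 0.8]
finger_gap: 0.0003
grip_force: 0.3
time: 3.95
tcp_pos: [0.5203, -0.1418, 0.1039]
tool_rot: [2.562, 1.819, -0.0]
ft_force: [-0.9, -1.2, -0.2]
finger_gap: -0.0
grip_force: 0.9
```

```bash
for i in 1 2 3; do python3 -m jog '[{"translation":[0.8,0,0],"spin":0},{"translation":[1.6,0,0],"spin":0},{"translation":[2.4,0,0],"spin":0},{"translation":[2.4,0,0],"spin":0}]'; done
```

```text
time: 4.35
tcp_pos: [0.5211, -0.1395, 0.1039]
tool_rot: [2.562, 1.819, 0.0]
ft_force: [-0.7, -3.2, 0.4]
finger_gap: -0.0001
grip_force: 1.0
time: 4.75
tcp_pos: [0.5219, -0.1372, 0.1039]
tool_rot: [2.562, 1.819, 0.0]
ft_force: [-0.4, -2.6, 0.2]
finger_gap: -0.0
grip_force: 1.0
time: 5.15
tcp_pos: [0.5227, -0.135, 0.1039]
tool_rot: [2.562, 1.819, 0.0]
ft_force: [-1.0, -1.3, 0.5]
finger_gap: 0.0004
grip_force: 1.0
```

```bash
for i in 1 2 3; do python3 -m jog '[{"translation":[0.5,0,0],"spin":0},{"translation":[1,0,0],"spin":0},{"translation":[1,0,0],"spin":0}]' | grep -E 'pos|ft'; done
```

```text
tcp_pos: [0.523, -0.1341, 0.1039]
ft_force: [0.0, -1.7, 1.0]
tcp_pos: [0.5234, -0.1332, 0.1039]
ft_force: [-1.1, -3.0, 1.0]
tcp_pos: [0.5236, -0.1324, 0.1039]
ft_force: [-2.0, -3.4, 0.1]
```

```bash
for i in 1 2 3; do python3 -m jog '[{"translation":[0.5,0,0],"spin":0},{"translation":[1,0,0],"spin":0},{"translation":[1,0,0],"spin":0}]' | grep -E 'pos|ft'; done
```

```text
tcp_pos: [0.5237, -0.1322, 0.104]
ft_force: [-3.4, -8.8, 0.1]
tcp_pos: [0.5238, -0.132, 0.104]
ft_force: [-5.5, -13.4, 0.1]
tcp_pos: [0.5239, -0.1319, 0.104]
ft_force: [-6.6, -18.5, 0.9]
```

The column is home: it stalled while the force rose to 20 N. I'll back off, rise, go over to the outer side of the strap and spin.

```bash
python3 -m jog '[{"translation":[-15,0,0],"spin":0},{"translation":[-30,0,0],"spin":0},{"translation":[-30,0,-45],"spin":0},{"translation":[-30,0,-90],"spin":0},{"translation":[-30,0,-135],"spin":0}]' | grep -E 'pos|ft'
python3 -m jog '[{"translation":[0,0,-45],"spin":0},{"translation":[0,0,-55],"spin":0},{"translation":[0,0,-55],"spin":0}]' | grep -E 'pos|ft'
python3 -m jog '[{"translation":[41,-18,0],"spin":-8},{"translation":[82,-36,0],"spin":-16},{"translation":[122,-53,0],"spin":-24},{"translation":[163,-71,0],"spin":-32},{"translation":[203,-88,0],"spin":-40}]' | grep -E 'pos|ft'
python3 -m jog '[{"translation":[0,0,0],"spin":-8},{"translation":[0,0,0],"spin":-16},{"translation":[0,0,0],"spin":-24},{"translation":[0,0,0],"spin":-32},{"translation":[0,0,0],"spin":-39}]'
python3 - <<'E'
from h import *
cv2.imwrite("pics/w2.png",read_camera("wrist")); m=camera_model("wrist")
cv2.imwrite("pics/t2.png",read_camera("top"))
W=np.array(m['world_to_cam']);K=np.array([[m['fx'],0,m['cx']],[0,m['fy'],m['cy']],[0,0,1]])
print(get_state()["tcp_pos"],get_state()["joint_pos"].round(2))
E
```

```text
tcp_pos: [0.5141, -0.158, 0.2402]
ft_force: [0.6, -0.8, 0.7]
tcp_pos: [0.5154, -0.1585, 0.2959]
ft_force: [0.1, -0.4, -0.6]
tcp_pos: [0.4975, 0.0646, 0.2915]
ft_force: [0.9, -0.1, -0.2]
time: 8.75
tcp_pos: [0.498, 0.063, 0.2914]
tool_rot: [-0.81, -3.032, -0.0]
ft_force: [-0.6, -0.8, 1.3]
finger_gap: -0.0003
grip_force: 0.0
[0.49802661 0.06289975 0.29166176] [-0.14 -0.19 -0.22  1.55  0.    0.39]
```

View pics/w2.png

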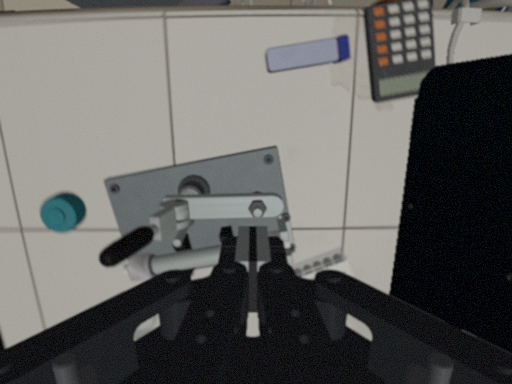

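```bash
python3 - <<'E'
from h import *
ex=np.array([.944,-.3305]);ey=np.array([.3305,.944]);o=np.array([534.2,-27.1])
t=get_state()["tcp_pos"][:2]*1000-o; print("tcp",t@ex,t@ey)
for n,uv,z in [("nut",(257,209),.094),("strap top edge far",(275,196),.078),("low edge far",(275,218),.078),("top edge near",(205,196),.078),("low near",(205,220),.078)]:
    p=ray("wrist",[uv],z)[0,:2]*1000-o; q=np.array([p@ex,p@ey]); d=q-[-45,0]; print(n,q.round(1),np.hypot(*d).round(1),np.degrees(np.arctan2(d[1],d[0])).round(1))
E
```

```text
tcp -63.89259486360908 73.00446410045669
nut [-36.3  72. ] 72.5 83.1
strap top edge far [-40.   89.8] 89.9 86.8
low edge far [-18.6  86.1] 90.1 73.0
top edge near [-52.2  26.3] 27.3 105.3
low near [-29.1  20.9] 26.3 52.6
```

The strap is at about 80–83°, and the finger is about 11 mm clear of its outer side. I'll go down and sweep it.

```bash
python3 -m jog '[{"translation":[0,0,45],"spin":0},{"translation":[0,0,90],"spin":0},{"translation":[0,0,130],"spin":0},{"translation":[0,0,158],"spin":0},{"translation":[0,0,158],"spin":0}]' | grep -E 'pos|ft'
python3 -m jog '[{"translation":[-4,0,0],"spin":0},{"translation":[-7,0,0],"spin":0},{"translation":[-10,0,0],"spin":0},{"translation":[-10,0,0],"spin":0}]' | grep -E 'pos|ft'
python3 -m jog '[{"translation":[-7.2,1.9,0],"spin":6},{"translation":[-14.6,3.1,0],"spin":12},{"translation":[-22.1,3.5,0],"spin":18},{"translation":[-29.6,3.1,0],"spin":24},{"translation":[-37,1.9,0],"spin":30}]'
```

```text
tcp_pos: [0.4952, 0.0633, 0.1304]
ft_force: [-1.1, -0.1, 0.2]
tcp_pos: [0.5084, 0.0576, 0.1372]
ft_force: [-0.0, 0.2, 0.3]
time: 10.25
tcp_pos: [0.5405, 0.0408, 0.1365]
tool_rot: [1.583, 2.713, -0.0]
ft_force: [-2.9, 1.5, -0.0]
finger_gap: -0.0
grip_force: 1.1
```

```bash
python3 -m jog '[{"translation":[-7.2,1.9,2],"spin":6},{"translation":[-14.6,3.1,2],"spin":12},{"translation":[-22.1,3.5,2],"spin":18},{"translation":[-29.6,3.1,2],"spin":24},{"translation":[-37,1.9,2],"spin":30}]' | grep -vE grip
python3 -m jog '[{"translation":[-3.6,1,0],"spin":3},{"translation":[-7.2,1.9,0],"spin":6},{"translation":[-7.2,1.9,0],"spin":6}]' | grep -vE grip
python3 - <<'E'
from h import *
ex=np.array([.944,-.3305]);ey=np.array([.3305,.944]);o=np.array([534.2,-27.1])
s=get_state();t=s["tcp_pos"][:2]*1000-o; d=np.array([t@ex+45,t@ey]); r=s["tool_rot"];th=2*np.degrees(np.arctan2(r[1],r[0]));print(d,th,(th-70.7))
E
```

```text
time: 10.75
tcp_pos: [0.5605, 0.0096, 0.1344]
tool_rot: [2.231, 2.211, 0.001]
ft_force: [-1.8, 2.0, 1.1]
finger_gap: 0.0002
time: 11.05
tcp_pos: [0.5624, 0.0021, 0.1344]
tool_rot: [2.34, 2.095, 0.0]
ft_force: [-0.2, -0.1, 1.3]
finger_gap: -0.0002
[62.0014989  36.90222594] 83.66306344906555 12.963063449065544
```

```bash
for i in 1 2; do python3 -m jog '[{"translation":[-3.6,1,0],"spin":3},{"translation":[-7.2,1.9,0],"spin":6},{"translation":[-7.2,1.9,0],"spin":6}]' | grep -E 'pos|ft'; done
for i in 1 2; do python3 -m jog '[{"translation":[-1,0,0],"spin":0},{"translation":[-1,0,0],"spin":0}]' | grep -E 'pos|ft'; done
```

```text
tcp_pos: [0.5635, -0.0051, 0.1344]
ft_force: [-0.9, 0.5, 0.0]
tcp_pos: [0.5637, -0.0121, 0.1343]
ft_force: [-0.3, 1.1, 1.3]
tcp_pos: [0.5636, -0.0125, 0.1343]
ft_force: [1.4, 6.5, 0.9]
tcp_pos: [0.5635, -0.0127, 0.1343]
ft_force: [2.3, 10.0, 1.6]
```

The strap is against its pin: it stalled at 10 N. I'll back off, rise and place the fingertips inside the lever.

```bash
python3 -m jog '[{"translation":[-1,0,0],"spin":0},{"translation":[-1,0,0],"spin":0}]' | grep -E 'pos|ft'
python3 -m jog '[{"translation":[7,0,0],"spin":0},{"translation":[14,0,0],"spin":0},{"translation":[14,0,-40],"spin":0},{"translation":[14,0,-75],"spin":0},{"translation":[14,0,-106],"spin":0}]' | grep -E 'pos|ft'
python3 -m jog '[{"translation":[0,0,0],"spin":0},{"translation":[0,0,0],"spin":0}]' | grep -E 'pos|rot|ft'
python3 - <<'E'
from h import *
cv2.imwrite("pics/w3.png",read_camera("wrist"))
a=read_camera("scene")[140:280,140:310]; cv2.imwrite("pics/s3.png",cv2.resize(a,None,fx=4,fy=4,interpolation=2))
ex=np.array([.944,-.3305]);ey=np.array([.3305,.944]);o=np.array([534.9,-25.2])
s=get_state();t=s["tcp_pos"][:2]*1000-o;print("post-rel",t@ex+45,t@ey)
E
```

```text
tcp_pos: [0.5634, -0.0129, 0.1343]
ft_force: [5.3, 15.0, 1.2]
tcp_pos: [0.567, -0.0017, 0.2416]
ft_force: [0.8, 1.0, -0.8]
tcp_pos: [0.5674, -0.0019, 0.2404]
tool_rot: [2.544, 1.841, 0.001]
ft_force: [0.4, 0.5, -0.3]
post-rel 67.076897214013 32.62553828670217
```

View pics/w3.png

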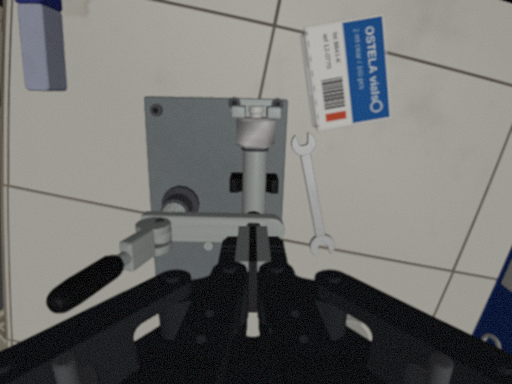

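View pics/s3.png

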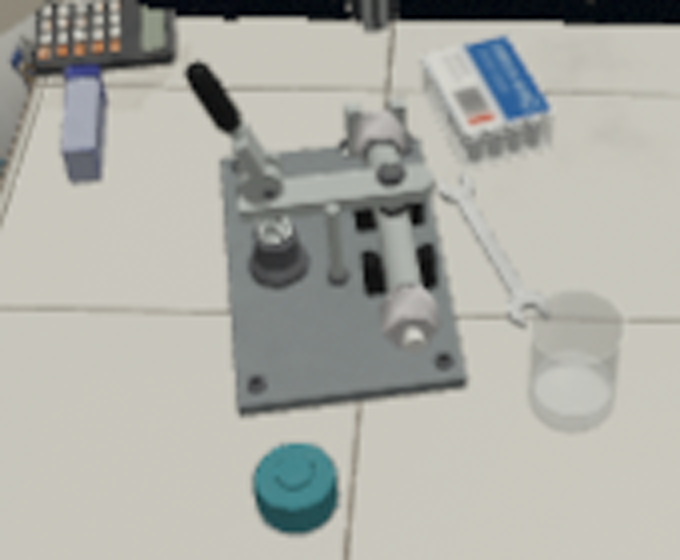

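The strap now lies across the column and the end nut sits at the stop. The lever is up and leans left from (260,185) to (195,68) in the scene crop. I'll move inside the lever and push.

```bash
python3 -m jog '[{"translation":[-16,-25,0],"spin":0},{"translation":[-33,-50,0],"spin":0},{"translation":[-33,-50,0],"spin":0}]' | grep -E 'pos|rot|ft'
python3 -m jog '[{"translation":[0,-5,0],"spin":0},{"translation":[0,-10,0],"spin":0},{"translation":[0,-15,0],"spin":0},{"translation":[0,-20,1],"spin":0},{"translation":[0,-25,3],"spin":0}]' | grep -E 'pos|rot|ft'
```

```text
tcp_pos: [0.5062, -0.0176, 0.238]
tool_rot: [-2.544, -1.839, 0.005]
ft_force: [0.3, 0.5, -0.2]
tcp_pos: [0.4852, -0.0095, 0.2368]
tool_rot: [2.545, 1.841, -0.0]
ft_force: [-0.7, -0.1, -1.0]
```

```bash
python3 -m jog '[{"translation":[0,-4,1],"spin":0},{"translation":[0,-8,2],"spin":0},{"translation":[0,-11,3],"spin":0}]' | grep -E 'pos|ft'
python3 -m jog '[{"translation":[0,-4,2],"spin":0},{"translation":[0,-8,4],"spin":0},{"translation":[0,-11,6],"spin":0}]' | grep -E 'pos|ft'
```

```text
tcp_pos: [0.4751, -0.0062, 0.2341]
ft_force: [3.9, -0.5, 0.2]
tcp_pos: [0.4643, -0.0026, 0.2281]
ft_force: [1.5, 0.1, 5.2]
```

```bash
python3 -m jog '[{"translation":[0,-6,5],"spin":0},{"translation":[0,-11,9],"spin":0},{"translation":[0,-15,13],"spin":0},{"translation":[0,-18,16],"spin":0},{"translation":[0,-21,20],"spin":0}]' | grep -E 'pos|ft'
python3 -m jog '[{"translation":[0,-3,4],"spin":0},{"translation":[0,-6,8],"spin":0},{"translation":[0,-8,12],"spin":0},{"translation":[0,-9,16],"spin":0},{"translation":[0,-10,19],"spin":0}]' | grep -E 'pos|ft'
```

```text
tcp_pos: [0.4442, 0.0039, 0.2079]
ft_force: [0.7, 0.5, 5.2]
tcp_pos: [0.4344, 0.0071, 0.1884]
ft_force: [-1.6, 1.1, 5.2]
```

```bash
python3 -m jog '[{"translation":[0,-2,4],"spin":0},{"translation":[0,-3,8],"spin":0},{"translation":[0,-4,12],"spin":0},{"translation":[0,-5,15],"spin":0},{"translation":[0,-5,17],"spin":0}]' | grep -E 'pos|ft'
for i in 1 2 3; do python3 -m jog '[{"translation":[0,0,1],"spin":0},{"translation":[0,0,2],"spin":0},{"translation":[0,0,2],"spin":0}]' | grep -E 'pos|ft'; done
```

```text
tcp_pos: [0.4298, 0.0087, 0.1714]
ft_force: [-3.1, 1.9, 5.5]
tcp_pos: [0.43, 0.0085, 0.1696]
ft_force: [-1.9, 1.2, 3.7]
tcp_pos: [0.4301, 0.0085, 0.1681]
ft_force: [-4.7, 1.5, 8.1]
tcp_pos: [0.4302, 0.0085, 0.1676]
ft_force: [-10.6, 3.7, 22.0]
```

The lever is at its end stop: the force jumped to 22 N at tip z of about 95 mm. I'll press 1 mm more, then lift away and check.

```bash
python3 -m jog '[{"translation":[0,0,0.7],"spin":0},{"translation":[0,0,0.7],"spin":0}]' | grep -E 'pos|ft'
python3 -m jog '[{"translation":[0,0,-15],"spin":0},{"translation":[0,0,-50],"spin":0},{"translation":[0,0,-90],"spin":0},{"translation":[0,0,-130],"spin":0},{"translation":[0,0,-140],"spin":0}]' | grep -E 'pos|ft'
python3 -m jog '[{"translation":[-45,0,0],"spin":0},{"translation":[-90,0,0],"spin":0},{"translation":[-130,0,0],"spin":0},{"translation":[-130,0,0],"spin":0},{"translation":[-130,0,0],"spin":0}]' | grep -E 'time|pos|ft'
python3 - <<'E'
from h import *
a=read_camera("scene")[140:280,140:310]; b=read_camera("wrist")
cv2.imwrite("pics/s4.png",np.hstack([cv2.resize(a,(466,384),interpolation=2),cv2.resize(b,(330,384))]))
E
```

```text
tcp_pos: [0.4302, 0.0085, 0.1674]
ft_force: [-12.9, 3.2, 26.1]
tcp_pos: [0.4316, 0.008, 0.3096]
ft_force: [1.0, 0.1, -0.4]
time: 18.05
tcp_pos: [0.3894, -0.1158, 0.3048]
ft_force: [-0.7, 0.9, -1.1]
```

View pics/s4.png

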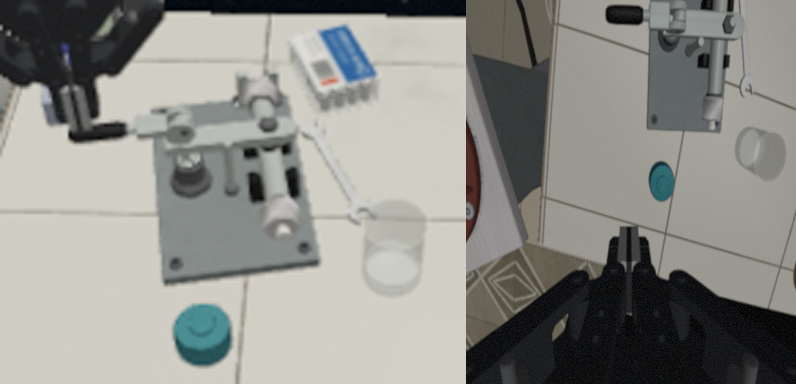

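The lever is level at (98,130), the strap lies across the column at (270,125), the column is at the stop, and the loose items haven't moved.

```bash
python3 -c "
from cell import *
print(job_done())"
```

```text
the job is handed in; nothing more can be done
None
```

The column is pushed home against the end stop, the strap is across it at its stop pin, and the cam lever is fully down. The job was handed in at about 18 s with the robot clear and the loose items in place; no verdict came back.

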